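# Seat the bend-test support in its corner stop

## Task

Push the dark support block with the two uprights along the bench until it sits flat against the long fence of the aluminium corner stop, in front of the slide, then push the slide along the fence until the block is trapped snugly between the slide and the end stop. Push only: the block is never to be lifted or tipped, and the other things on the bench stay where they are. Finish with the hand clear.

Things in the scene. Friction and masses are not known exactly. Their poses are not given: they have to be found in the camera images.
- support: the support block of a bend test, dark steel: base slab 90 mm (its x) by 70 mm (its y) by 25 mm high, on it two upright slabs, each 18 x 50 mm, at x = +-26 mm, up to 55 mm above the bench. Loose on the bench, 0.4 to 0.75 kg. Origin at the centre of its underside, z up; starts within 0.4 rad of square to the corner stop
- corner: the corner stop, fixed on the bench: two aluminium bars 18 mm high, 16 mm thick, in an L. Origin on the bench, z up. Long fence along its x from -140 to +115 mm, inner face in the plane y = 0, looking to -y (with its foot it reaches back to y = +38 mm). End stop at the +x end: inner face in the plane x = +100 mm, from the fence out to y = -50 mm. The block starts on the -y side
- home (a point): point on the bench, fixed to the corner stop at x = 55, y = -35 mm of its frame: the centre of the block's underside when it touches both fence and end stop, its 90 mm side along the fence. Axes as the corner stop's
- slide (a joint): the slide, a steel cross-bar riding on the long fence at its end nearer the robot, twice as tall as the end stop (which is at the far end): its place along the fence in m, growing towards the end stop (0 to 0.12). Starts at 0 to 0.03; 0.095 when it touches a block that is home. About 2 N of friction; it stays where it is left
- slide_face (a point): on the slide's front face (towards the end stop), 30 mm out from the fence, 19 mm above the bench; at x = -85 mm + joint value in the corner stop's frame; its x axis points to the end stop. The cross-bar is 12 mm thick (push on its back face), from 2 to 36 mm above the bench, reaching 57 mm out from the fence. A saddle 40 mm long, behind the front face, straddles the fence
- nose: bystander: a smaller dark steel block, 60 x 60 x 25 mm, with one round post 22 mm across on top (65 mm high overall); not the one to push. Origin at the centre of its underside
- wafers_a: bystander: a stack of four brown wafers, about 55 x 55 x 26 mm. Origin at the centre of its underside
- wafers_b: bystander: a stack of three brown wafers, about 55 x 55 x 20 mm. Origin at the centre of its underside
- weight: bystander: a steel calibration weight with a knob, 34 mm across, 58 mm high. Origin at the centre of its underside
- jar: bystander: a capped sample jar, 52 mm across, 65 mm high. Origin at the centre of its underside
- beaker: bystander: an open clear beaker, 64 mm across, 75 mm high. Origin at the centre of its underside
- caliper_block: bystander: a flat steel gauge bar, 75 x 30 x 9 mm, lying. Origin at the centre of its underside
Not all that is in view belongs to the job. Leave any blue or pink look-alike of the support alone.

How it is judged:
By the outcome, as a careful person would: the job done as asked, in the order asked, and still so for the second after the job is handed in, with the robot touching nothing.
It also fails if it takes over 53 s, if anything falls off the work surface, if the arm or the gripper's body presses on something with over 40 N, if the wrist force passes 120 N, or if a joint passes its speed limit or range.

## Robot

A 7-joint arm with a two-finger parallel gripper is mounted at the origin on the work surface. World frame = base frame: x ahead of the robot, y to its left, z up, the work surface at z = 0. Lengths are in m, angles in degrees, forces in N, time in s.
With the tool pointing down it reaches from about 0.425 to 0.875 m from the base axis. Payload 4.7 kg.
Tool frame: the origin (TCP) lies at the very end of the fingers, on their centre line; the grasp point (between the pads) lies 19 mm behind it; z points along the fingers, y is the line along which they close (so a half turn about z gives the same grasp; the last joint's range is limited). The gripper opens to 87 mm and grips with 3 to 60 N. Pads are 19 mm wide; open, the fingers measure 117 mm over their backs; the gripper's body (75 mm by 190 mm) begins 51 mm behind the grasp point.
Start: joints at [70.823, 18.392, -4.016, 83.108, 1.295, 78.541, -3.26], TCP at [0.222, -0.611, 0.223] pointing down, gripper open.
Joint ranges: [-163.93, 163.93], [-17.29, 119.83], [-79.2, 71.16], [3.27, 140.29], [-89.18, 269.18], [5.43, 117.66], [-154.24, 154.24]. Speed limits (degrees/s): [147.25, 147.25, 180, 180, 180, 180, 180].

## Interface

Orientations are given as [roll, pitch, yaw] about the fixed x, y, z axes, in that order (R = Rz(yaw) Ry(pitch) Rx(roll)).
In Python, from cell import get_obs, read_camera, sign_off, silhouettes gives the robot as it stands.
- The arm moves only by the tool play_rows, never from a script. Its argument "steps" is a list that holds one entry, the list of rows, each a list of 7 numbers: the shift along the tool's x, y, z in m, then the turn, a rotation vector about the tool's x, y, z in rad, then the finger opening in m, from 0 to 0.087. A call has 1 to 12 rows; each row shifts and turns the commanded pose from where the row before left it, along the tool's axes as they then stand; what a row does not reach is not made up. A row lasts 1/10 s, in which the tool goes at most 50 mm and 8.59 degrees, less where a joint would pass 70% of its speed; a pose out of reach is approached as far as the arm can. A call is refused whole if a number of a shift passes 0.05 or a number of a turn 0.15, either way. A call with a gripper value outside its range is refused whole. The fingers move at their own pace and stop on an object; "force" is the grip in N (left out, the last holds). Time passes only in rows, so rows that do not move let the fingers close. It gives the time, the measured TCP pose, the force, the opening and the grip force at its end, in the units of the state.
- get_obs(): the state, without advancing time (a new reading comes with each control period).
- read_camera(name): name is "side" or "top"; returns a dict with "frame" (480x640x3 uint8, red, green, blue), "intrinsics" (3x3 intrinsics, pixels), "k1" (the pictures are not rectified: a ray, as slopes to the right and down, at radius r is drawn at 1 + k1 r^2 times it, then the intrinsics apply), "view" (4x4, takes a point from world to camera coordinates). Camera axes: x right, y up, looking along -z (the intrinsics and any distortion apply to the point x, -y, -z); pixel columns grow to the right and rows downward; lengths in m; the calibration is good to about 2 mm. A picture is of the moment at which its call begins. There is no depth.
- sign_off(): hands the job in; it is judged then, once.
Trained networks look in the newest picture that a camera, given by its name, has taken for a name from the list of things; names that differ only in an ending like _2 or _b are one class to them, and where a whole thing is asked for, a point or a joint stands for the part that bears it (a point fixed in the world has none). Each returns a list of dicts, best first, with "p" (0 to 1); they miss things now and then, are a little off and sometimes report something else, mostly with a low value. They report only what shows in the picture. A call takes as long as a camera call. They do not tell look-alikes from the thing itself.
- silhouettes(camera, name): "pixels" (480x640 bool, what is visible of it) and "extent" ([left, top, right, bottom] in pixels, round what is visible of it).
The state is a dict: "time_s": time; "qpos": joint angles; "joint_velocities": joint speeds; "effort": joint torques, N m; "tool_pos": TCP position; "tool_rot": TCP orientation; "force": force on the tool from outside, world axes, zero at the start; "wrist_torque": the same for the moment, N m; "grip_width": finger opening in m; "grasp_force": force on a finger pad.
Only numpy, scipy, OpenCV 4.12 (cv2) and the standard library are available. Lean on these libraries where they do the work, as an engineer would, in place of code of your own. Each camera call takes 0.05 s, during which the arm holds its last target. There are 200 camera calls.

## Working session

There is one attempt and no reset: what is moved stays moved. The work goes in short steps, Python scripts to look and compute and a tool call to move; the robot and the scene stay as the last step left them, time stands still between calls to the robot, and variables do not carry over. Pictures are saved under pics/ and viewed, at most 10 in all, crops included, and the job is handed in when it is done.

Besides the shell and the picture viewer there is one more tool, called after "Call:" by a JSON object that holds its "api" and its "payload", one argument or row to a line. play_rows: Moves the arm, as the interface text tells. Its arguments: {"type":"object","properties":{"steps":{"type":"array","items":{"type":"array","items":{"type":"array","items":{"type":"number"}}}},"force":{"type":"number"}},"required":["steps"]}

```bash
ls; mkdir -p pics; python3 - <<'E'
from cell import *
import cv2,numpy as np
o=get_obs();print({k:np.round(v,3).tolist() for k,v in o.items()})
for c in("top","side"):
    r=read_camera(c);cv2.imwrite(f"pics/{c}0.png",r["frame"][:,:,::-1]);print(c,r["intrinsics"],r["k1"],np.round(r["view"],3).tolist())
    for n in("support","corner","slide_face"):
        for d in silhouettes(c,n):print(n,round(d["p"],2),d["extent"])
E
```

```text
pics
{'time_s': 0.0, 'qpos': [70.824, 18.441, -4.014, 83.176, 1.294, 78.543, -3.26], 'joint_velocities': [-0.008, -0.024, -0.026, 0.003, 0.064, 0.053, 0.054], 'effort': [-0.0, -49.129, -0.404, -31.253, -0.064, 0.044, 0.0], 'tool_pos': [0.222, -0.61, 0.221], 'tool_rot': [-179.885, 0.006, 19.984], 'force': [-0.212, -0.138, -0.029], 'wrist_torque': [-0.014, 0.024, -0.016], 'grasp_force': 0.0, 'grip_width': 0.087}
top [[568.19750493   0.         316.78872264]
 [  0.         568.19750493 234.69410596]
 [  0.           0.           1.        ]] -0.12802164852876027 [[-0.015, -1.0, -0.005, 0.01], [0.996, -0.015, 0.086, -0.571], [-0.086, -0.004, 0.996, -0.989], [0.0, 0.0, 0.0, 1.0]]
support 0.96 [437.3, 303.6, 501.6, 358.9]
support 0.89 [331.4, 224.5, 378.7, 281.4]
support 0.77 [357.2, 316.3, 413.3, 375.6]
support 0.59 [210.8, 335.6, 271.7, 386.7]
corner 0.79 [229.1, 169.9, 294.6, 309.6]
slide_face 0.81 [238.0, 262.7, 283.8, 285.9]
side [[524.41228953   0.         319.00243452]
 [  0.         524.41228953 235.73852707]
 [  0.           0.           1.        ]] 0.043655746086572134 [[0.981, -0.193, 0.001, -0.555], [0.115, 0.592, 0.798, -0.099], [-0.155, -0.783, 0.603, -0.893], [0.0, 0.0, 0.0, 1.0]]
support 0.95 [178.3, 270.2, 248.1, 338.6]
support 0.87 [281.0, 243.7, 340.3, 292.1]
support 0.7 [198.9, 338.6, 268.6, 417.9]
support 0.59 [173.3, 190.3, 220.2, 238.0]
corner 0.68 [238.3, 202.5, 375.8, 237.2]
slide_face 0.88 [264.1, 199.6, 286.5, 238.6]
```

View pics/top0.png

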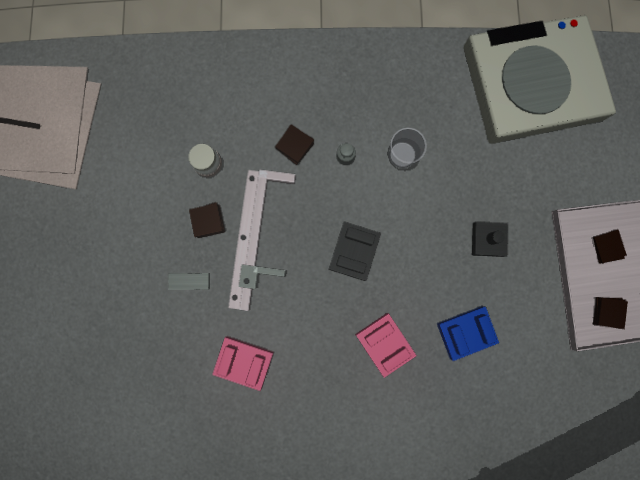

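View pics/side0.png

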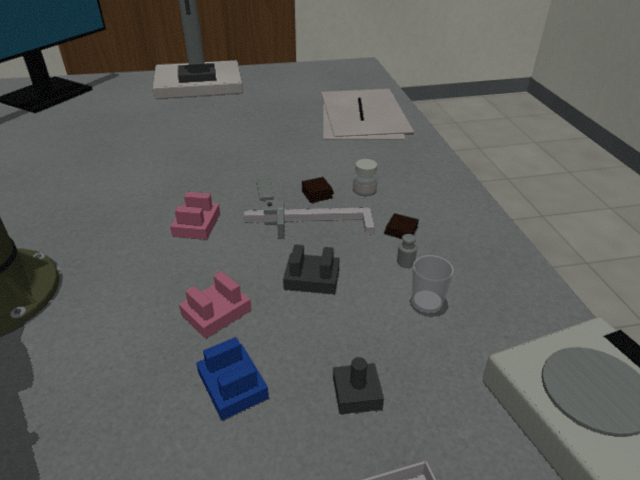

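The top view shows the dark support at about (355,250). The corner stop's fence runs from (238,309) to (257,170), with the end stop reaching (295,178), and the slide arm is at (248..285,273). The pink and blue blocks are look-alikes. Next I'll fit poses from the silhouettes.

```bash
cat > h.py <<'E'
from cell import *
import cv2,numpy as np
from scipy.optimize import minimize
def proj(r,P):
    P=np.asarray(P,float);V=np.array(r["view"]);c=P@V[:3,:3].T+V[:3,3]
    s=np.c_[c[:,0],-c[:,1]]/-c[:,2:];s=s*(1+r["k1"]*(s**2).sum(1,keepdims=True))
    K=np.array(r["intrinsics"]);return s@K[:2,:2].T+K[:2,2]
def ray(r,uv,z):
    K=np.array(r["intrinsics"]);d=(np.array(uv,float)-K[:2,2])/K[0,0];s=d.copy()
    for _ in range(20):s=d/(1+r["k1"]*(s@s))
    V=np.array(r["view"]);R=V[:3,:3];o=-R.T@V[:3,3];w=R.T@np.array([s[0],-s[1],-1]);return o+w*(z-o[2])/w[2]
def box(a,b,c,d,e,f):return np.array([[x,y,z] for x in(a,b) for y in(c,d) for z in(e,f)])/1000
SUP=[box(-45,45,-35,35,0,25),box(-35,-17,-25,25,25,55),box(17,35,-25,25,25,55)]
def COR(foot=4):return[box(-140,115,0,16,0,18),box(-140,115,0,38,0,foot),box(100,116,-50,0,0,18)]
def SLI(q):return[box(-97+q,-85+q,-57,0,2,36)]
def place(B,p):
    c,s=np.cos(p[2]),np.sin(p[2]);R=np.array([[c,-s,0],[s,c,0],[0,0,1]]);return[b@R.T+[p[0],p[1],0] for b in B]
S=4
def render(r,B):
    m=np.zeros((480*S,640*S),np.uint8)
    for b in B:cv2.fillConvexPoly(m,cv2.convexHull(np.round((proj(r,b)+.5)*S-.5).astype(np.int32)),255)
    return cv2.resize(m,(640,480),interpolation=cv2.INTER_AREA)/255.
def fit(views,model,p0,scale=(.015,.015,.1)):
    # views: list of (r, mask, ignore)
    def cost(u):
        p=np.array(p0)+u*np.r_[scale,[1]*(len(u)-3)];t=0
        for r,m,ig in views:
            a=render(r,place(model(p),p));a=np.where(ig,0,a);mm=np.where(ig,0,m)
            t+=np.abs(a-mm).sum()/mm.sum()
        return t
    n=len(p0);best=None
    for k in range(3):
        x0=np.zeros(n) if best is None else best.x
        sx=np.vstack([x0]+[x0+np.eye(n)[i]*(1 if k==0 else -.3) for i in range(n)])
        best=minimize(cost,x0,method="Nelder-Mead",options=dict(initial_simplex=sx,xatol=1e-3,fatol=1e-5))
    return np.array(p0)+best.x*np.r_[scale,[1]*(n-3)],best.fun
def near(r,c,name,P):
    uv=proj(r,[P])[0];L=silhouettes(c,name)
    f=lambda d:np.hypot((d["extent"][0]+d["extent"][2])/2-uv[0],(d["extent"][1]+d["extent"][3])/2-uv[1])
    L=[d for d in L if f(d)<50]
    return min(L,key=f) if L else None
def overlay(r,sets,fn,crop,z=4):
    im=cv2.resize(r["frame"][:,:,::-1],None,fx=z,fy=z,interpolation=cv2.INTER_CUBIC)
    for B,col in sets:
        for b in B:
            q=(proj(r,b)+.5)*z-.5
            for i in range(8):
                for k in(1,2,4):
                    if not i&k:cv2.line(im,tuple(int(v) for v in q[i]),tuple(int(v) for v in q[i|k]),col,1)
    x,y,X,Y=[v*z for v in crop];cv2.imwrite(fn,im[y:Y,x:X])
E
cat > loc.py <<'E'
from h import *
import sys,json
r=read_camera("top")
P=ray(r,(355,250),.02);C=ray(r,(251,240),.01)
print(P,C)
zero=np.zeros((480,640),bool)
ds=near(r,"top","support",P);dc=near(r,"top","corner",C);dl=silhouettes("top","slide_face")[0]
ms,mc,ml=[np.array(d["pixels"],bool) for d in(ds,dc,dl)]
ig=cv2.dilate(ml.astype(np.uint8),np.ones((5,5)))>0
r2=read_camera("side");
d2=near(r2,"side","support",P);c2=near(r2,"side","corner",C);l2=silhouettes("side","slide_face")[0]
m2,mc2,ml2=[np.array(d["pixels"],bool) for d in(d2,c2,l2)]
ig2=cv2.dilate(ml2.astype(np.uint8),np.ones((5,5)))>0
a0=np.deg2rad(-7)
for nm,v in(("top",[(r,ms,zero)]),("both",[(r,ms,zero),(r2,m2,zero)])):
    s,e=fit(v,lambda p:SUP,[P[0],P[1],a0-.3]);print("sup",nm,s.round(4),np.rad2deg(s[2]),e)
    if nm=="top":st=s
for ft in(2,6,10,18):
  for nm,v in(("top",[(r,mc,ig)]),("both",[(r,mc,ig),(r2,mc2,ig2)])):
    c,e=fit(v,lambda p:COR(ft),[C[0],C[1],a0]);print("cor",ft,nm,c.round(4),np.rad2deg(c[2]),e)
    if nm=="top" and ft==6:ct=c
tip=np.array(np.nonzero(ml)).T
ql=0.01
overlay(r,[(place(COR(4),ct),(0,255,0)),(place(SUP,st),(0,255,255)),(place(SLI(20),ct),(255,0,255))],"pics/ov.png",(215,160,390,310))
E
python3 loc.py
```

```text
[ 0.5428834  -0.06614205  0.02      ] [0.56438867 0.12119478 0.01      ]
sup top [ 0.5414 -0.0644 -0.3124] -17.901135891644813 0.05375969702522753
sup both [ 0.5406 -0.0642 -0.3314] -18.985033124510746 0.13221151918095023
cor 2 top [ 0.5763  0.1073 -0.1412] -8.089080570385455 0.05302093953959369
cor 2 both [ 0.576   0.1075 -0.1415] -8.10493495680328 0.1426272626525564
cor 6 top [ 0.576   0.107  -0.1395] -7.9950648518374585 0.05242306331800495
cor 6 both [ 0.5757  0.107  -0.1371] -7.857620171400817 0.1537155476149079
cor 10 top [ 0.5758  0.1068 -0.1386] -7.939307153663071 0.056623455891022835
cor 10 both [ 0.5756  0.1067 -0.1374] -7.874549586953954 0.25246690114775355
cor 18 top [ 0.5758  0.1059 -0.1381] -7.913348900727235 0.07521449329643425
cor 18 both [ 0.5758  0.1056 -0.1364] -7.814208692228118 0.4844098968276164
```

View pics/ov.png

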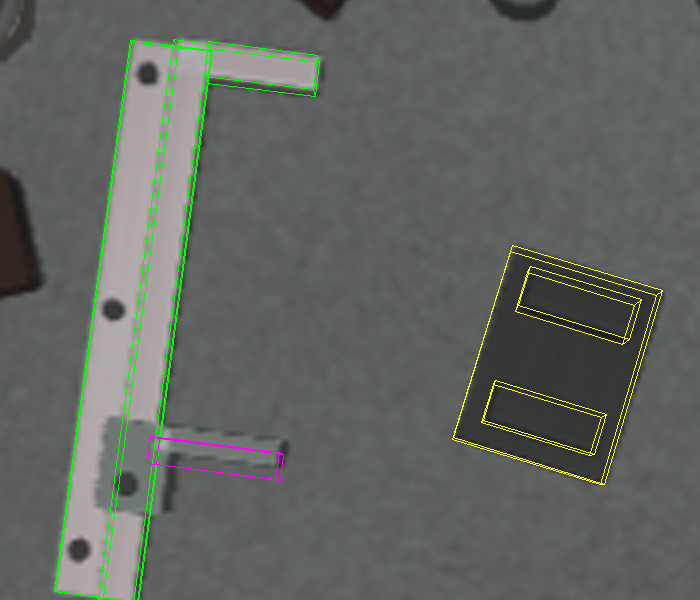

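The fits match the picture closely: corner at (0.576, 0.107), yaw -8°; support at (-10, -174) mm in the corner frame, turned -10°; slide at about 25 mm. My plan has three pushes:
1. Push the block +x with two fingers, which also squares it up.
2. Push it +y onto the fence.
3. Push the slide.

Call:
{"api": "play_rows", "payload": {
  "steps": [
    [[0,0,0,0,0,0.1222,0.04],[0,0,0,0,0,0.1222,0.04],[0,0,0,0,0,0.1222,0.04],[0,0,0,0,0,0.1222,0.04],[0.0124,-0.045,0,0,0,0,0.04],[0.0124,-0.045,0,0,0,0,0.04],[0.0124,-0.045,0,0,0,0,0.04],[0.0124,-0.045,0,0,0,0,0.04],[0.0124,-0.045,0,0,0,0,0.04],[0.0124,-0.045,0,0,0,0,0.04],[0.0124,-0.045,0,0,0,0,0.04],[0.0124,-0.045,0,0,0,0,0.04]]
  ]
}}

```text
time_s: 2.0
tool_pos: [0.3711, -0.2665, 0.2229]
tool_rot: [179.9, -0.0, -8.0]
force: [0.6, -0.0, 0.4]
grip_width: 0.04
grasp_force: 0.0
```

Call:
{"api": "play_rows", "payload": {
  "steps": [
    [[0.0124,-0.045,0,0,0,0,0.04],[0.0124,-0.045,0,0,0,0,0.04],[0.0124,-0.045,0,0,0,0,0.04],[0.0124,-0.045,0,0,0,0,0.04],[0,0,0,0,0,0,0.04],[0,0,0,0,0,0,0.04]]
  ]
}}

```text
time_s: 2.6
tool_pos: [0.4451, -0.0961, 0.2227]
tool_rot: [180.0, -0.0, -7.8]
force: [0.4, -1.2, 0.1]
grip_width: 0.04
grasp_force: 0.0
```

Call:
{"api": "play_rows", "payload": {
  "steps": [
    [[0.0057,-0.0227,0,0,0,0,0.04],[0.0057,-0.0227,0,0,0,0,0.04],[0,0,0.04,0,0,0,0.04],[0,0,0.04,0,0,0,0.04],[0,0,0.04,0,0,0,0.04],[0,0,0.03,0,0,0,0.04],[0,0,0.03,0,0,0,0.04],[0,0,0.02,0,0,0,0.04],[0,0,0,0,0,0,0.04],[0,0,0,0,0,0,0.04],[0,0,0,0,0,0,0.04]]
  ]
}}

```text
time_s: 3.7
tool_pos: [0.4635, -0.0545, 0.0239]
tool_rot: [180.0, -0.1, -8.1]
force: [0.2, 0.0, 0.3]
grip_width: 0.0401
grasp_force: 0.0
```

Call:
{"api": "play_rows", "payload": {
  "steps": [
    [[0,0,0.013,0,0,0,0.04],[0.007,0,0,0,0,0,0.04],[0.006,0,0,0,0,0,0.04],[0.005,0,0,0,0,0,0.04],[0.004,0,0,0,0,0,0.04],[0.004,0,0,0,0,0,0.04],[0.004,0,0,0,0,0,0.04],[0.004,0,0,0,0,0,0.04],[0.004,0,0,0,0,0,0.04],[0.004,0,0,0,0,0,0.04],[0.004,0,0,0,0,0,0.04],[0.004,0,0,0,0,0,0.04]]
  ]
}}

```text
time_s: 4.9
tool_pos: [0.5087, -0.0608, 0.0089]
tool_rot: [179.9, 0.4, -8.0]
force: [-9.1, 0.4, 6.7]
grip_width: 0.0397
grasp_force: 4.6
```

Call:
{"api": "play_rows", "payload": {
  "steps": [
    [[0.004,0,0,0,0,0,0.04],[0.004,0,0,0,0,0,0.04],[0.004,0,0,0,0,0,0.04],[0.004,0,0,0,0,0,0.04],[0.004,0,0,0,0,0,0.04],[0.003,0,0,0,0,0,0.04],[0.002,0,0,0,0,0,0.04],[0,0,0,0,0,0,0.04]]
  ]
}}

```text
time_s: 5.7
tool_pos: [0.5345, -0.0636, 0.009]
tool_rot: [180.0, 0.3, -8.0]
force: [-6.0, -0.0, 4.2]
grip_width: 0.0401
grasp_force: 3.1
```

Call:
{"api": "play_rows", "payload": {
  "steps": [
    [[-0.015,0,0,0,0,0,0.04],[-0.015,0,0,0,0,0,0.04],[0,0,-0.04,0,0,0,0.04],[0,0,-0.05,0,0,0,0.04],[0,0,-0.03,0,0,0,0.04],[0.028,0.022,0,0,0,0,0.04],[0.028,0.022,0,0,0,0,0.04],[0.028,0.022,0,0,0,0,0.04],[0,0,0,0,0,-0.1428,0.05],[0,0,0,0,0,-0.1428,0.05]]
  ]
}}

```text
time_s: 6.7
tool_pos: [0.5819, -0.1381, 0.1292]
tool_rot: [-180.0, -0.0, 8.6]
force: [-0.2, 0.8, 0.7]
grip_width: 0.0476
grasp_force: 0.0
```

Call:
{"api": "play_rows", "payload": {
  "steps": [
    [[0,0,0,0,0,-0.1428,0.05],[0,0,0,0,0,-0.1428,0.05],[0,0,0,0,0,-0.1428,0.05],[0,0,0,0,0,-0.1428,0.05],[0,0,0,0,0,-0.1428,0.05],[0,0,0,0,0,-0.1428,0.05],[0,0,0,0,0,-0.1428,0.05],[0,0,0,0,0,-0.1428,0.05],[0,0,0,0,0,-0.1428,0.05],[0,0,0,0,0,0,0.05],[0,0,0,0,0,0,0.05]]
  ]
}}

```text
time_s: 7.8
tool_pos: [0.5812, -0.1371, 0.1295]
tool_rot: [180.0, -0.0, 81.8]
force: [0.0, 0.7, -0.5]
grip_width: 0.0495
grasp_force: 0.0
```

```bash
cat > look.py <<'E'
from h import *
import sys
C=np.array([.576,.107,-.1395]);Rc=np.array([[np.cos(C[2]),-np.sin(C[2])],[np.sin(C[2]),np.cos(C[2])]])
n=sys.argv[1];g=np.array([float(v) for v in sys.argv[2:4]])/1000;q=float(sys.argv[4])
w=C[:2]+Rc@g;zero=np.zeros((480,640),bool);P=[*w,.02]
for c in("top","side"):
    r=read_camera(c);d=near(r,c,"support",P)
    if d is None:print(c,"none");continue
    s,e=fit([(r,np.array(d["pixels"],bool),zero)],lambda p:SUP,[*w,C[2]],(.006,.006,.05))
    print(c,"sup in corner mm",(Rc.T@(s[:2]-C[:2])*1000).round(1),np.rad2deg(s[2]-C[2]).round(2),"err",round(e,3))
    u=proj(r,[[*w,.02]])[0].astype(int);x=int(np.clip(u[0]-90,0,440));y=int(np.clip(u[1]-70,0,330))
    overlay(r,[(place(COR(4),C),(0,255,0)),(place(SUP,s),(0,255,255)),(place(SLI(q),C),(255,0,255))],f"pics/{c}{n}.png",(x,y,x+190,y+150))
o=get_obs();p=np.array(o["tool_pos"]);print("tcp corner mm",(Rc.T@(p[:2]-C[:2])*1000).round(1),p[2],np.round(o["tool_rot"],1),np.round(o["force"],1))
E
python3 look.py 1 38 -174 25
```

```text
top sup in corner mm [  38.5 -166.4] -0.31 err 0.042
side sup in corner mm [  37.5 -166.8] -1.89 err 0.092
tcp corner mm [  38.9 -240.8] 0.12957850317628344 [180.    0.   81.9] [ 1.2 -0.5 -0.8]
```

The block is now square at (38, -166) mm. Next I descend and push it toward the fence.

Call:
{"api": "play_rows", "payload": {
  "steps": [
    [[0,0,0.04,0,0,0,0.05],[0,0,0.04,0,0,0,0.05],[0,0,0.03,0,0,0,0.05],[0,0,0.009,0,0,0,0.05],[0.01,0,0,0,0,0,0.05],[0.01,0,0,0,0,0,0.05],[0.005,0,0,0,0,0,0.05],[0.005,0,0,0,0,0,0.05],[0.005,0,0,0,0,0,0.05],[0.005,0,0,0,0,0,0.05],[0.005,0,0,0,0,0,0.05],[0.005,0,0,0,0,0,0.05]]
  ]
}}

```text
time_s: 9.2
tool_pos: [0.5893, -0.0918, 0.0128]
tool_rot: [179.8, 0.4, 81.8]
force: [-1.4, -6.8, 5.1]
grip_width: 0.0498
grasp_force: 3.7
```

Call:
{"api": "play_rows", "payload": {
  "steps": [
    [[0.006,0,0,0,0,0,0.05],[0.006,0,0,0,0,0,0.05],[0.006,0,0,0,0,0,0.05],[0.006,0,0,0,0,0,0.05],[0.006,0,0,0,0,0,0.05],[0.006,0,0,0,0,0,0.05],[0.006,0,0,0,0,0,0.05],[0.006,0,0,0,0,0,0.05],[0.006,0,0,0,0,0,0.05],[0.006,0,0,0,0,0,0.05],[0.006,0,0,0,0,0,0.05],[0.006,0,0,0,0,0,0.05]]
  ]
}}

```text
time_s: 10.4
tool_pos: [0.5995, -0.0207, 0.0127]
tool_rot: [179.8, 0.4, 81.8]
force: [-1.0, -7.6, 6.1]
grip_width: 0.0499
grasp_force: 4.1
```

```bash
python3 look.py 2 38 -63 25
```

```text
top sup in corner mm [ 37.8 -61.5] 0.71 err 1.661
side sup in corner mm [ 38.2 -75.8] -3.39 err 1.024
tcp corner mm [  40.9 -121. ] 0.012434411608954803 [179.8   0.2  81.9] [-0.2 -4.6  3.4]
```

Call:
{"api": "play_rows", "payload": {
  "steps": [
    [[0.006,0,0,0,0,0,0.05],[0.006,0,0,0,0,0,0.05],[0.006,0,0,0,0,0,0.05],[0.006,0,0,0,0,0,0.05],[0.005,0,0,0,0,0,0.05],[0.004,0,0,0,0,0,0.05],[0.003,0,0,0,0,0,0.05],[0.002,0,0,0,0,0,0.05],[0.001,0,0,0,0,0,0.05],[0.001,0,0,0,0,0,0.05],[0,0,0,0,0,0,0.05]]
  ]
}}

```text
time_s: 11.7
tool_pos: [0.6048, 0.0193, 0.0123]
tool_rot: [179.8, 0.3, 81.8]
force: [-1.6, -8.0, 6.4]
grip_width: 0.0503
grasp_force: 4.1
```

Call:
{"api": "play_rows", "payload": {
  "steps": [
    [[0.001,0,0,0,0,0,0.05],[0.001,0,0,0,0,0,0.05],[0.001,0,0,0,0,0,0.05],[0,0,0,0,0,0,0.05]]
  ]
}}

```text
time_s: 12.1
tool_pos: [0.605, 0.02, 0.0123]
tool_rot: [179.9, 0.5, 81.8]
force: [-2.5, -11.2, 8.4]
grip_width: 0.0501
grasp_force: 5.8
```

Call:
{"api": "play_rows", "payload": {
  "steps": [
    [[0.001,0,0,0,0,0,0.05],[0,0,0,0,0,0,0.05]]
  ]
}}

```text
time_s: 12.3
tool_pos: [0.605, 0.0201, 0.0123]
tool_rot: [179.9, 0.6, 81.7]
force: [-3.9, -12.3, 9.0]
grip_width: 0.0502
grasp_force: 6.6
```

Call:
{"api": "play_rows", "payload": {
  "steps": [
    [[0.001,0,0,0,0,0,0.05],[0.001,0,0,0,0,0,0.05],[0,0,0,0,0,0,0.05]]
  ]
}}

```text
time_s: 12.6
tool_pos: [0.6049, 0.0201, 0.0123]
tool_rot: [179.9, 0.7, 81.7]
force: [-3.9, -15.3, 10.4]
grip_width: 0.0498
grasp_force: 8.1
```

Call:
{"api": "play_rows", "payload": {
  "steps": [
    [[-0.01,0,0,0,0,0,0.05],[-0.03,0,0,0,0,0,0.05],[0,0,-0.05,0,0,0,0.03],[0,0,-0.05,0,0,0,0],[-0.05,0,0,0,0,0,0],[-0.05,0,0,0,0,0,0],[0,0,0,0,0,0,0],[0,0,0,0,0,0,0]]
  ]
}}

```text
time_s: 13.4
tool_pos: [0.5848, -0.1104, 0.1108]
tool_rot: [180.0, -0.0, 81.8]
force: [1.2, 0.5, 0.0]
grip_width: 0.0098
grasp_force: 0.0
```

```bash
python3 look.py 3 40 -36 25
```

```text
top sup in corner mm [ 39.2 -35.2] -0.32 err 0.031
side sup in corner mm [ 37.7 -35.3] -1.61 err 1.088
tcp corner mm [  38.9 -210.5] 0.1107152135329662 [ 1.80e+02 -1.00e-01  8.22e+01] [-0.2 -0.  -1. ]
```

View pics/top3.png

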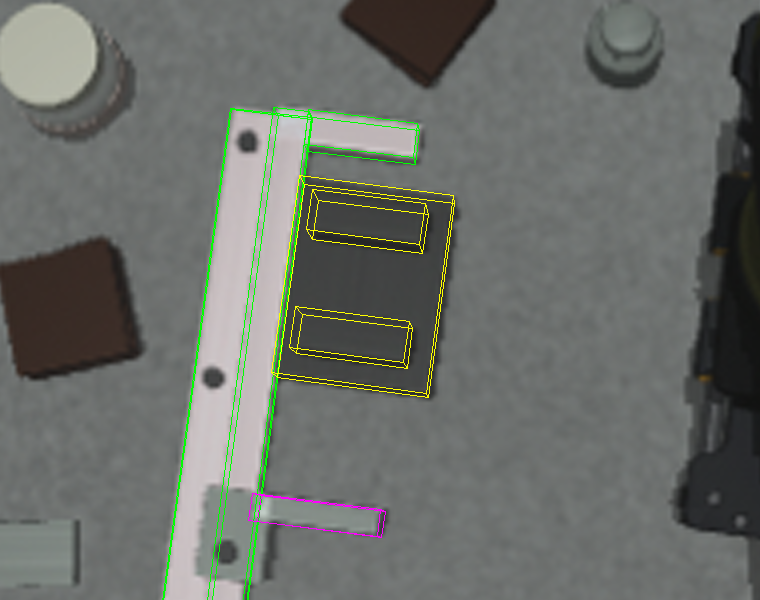

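The crop shows the block flat on the fence at about (39, -35) mm, with its overlay edge on the fence face at (275..300, 180..375). The slide overlay matches at about 25 mm. Next I go behind the slide.

Call:
{"api": "play_rows", "payload": {
  "steps": [
    [[0.0352,-0.0294,0,0,0,0,0],[0.0352,-0.0294,0,0,0,0,0],[0.0352,-0.0294,0,0,0,0,0],[0.0352,-0.0294,0,0,0,0,0],[0.0352,-0.0294,0,0,0,0,0],[0,0,0,0,0,0,0],[0,0,0,0,0,0,0],[0,0,0,0,0,0,0]]
  ]
}}

```text
time_s: 14.4
tool_pos: [0.4643, 0.0855, 0.1106]
tool_rot: [180.0, 0.0, 82.0]
force: [0.1, 0.0, -0.2]
grip_width: 0.0004
grasp_force: 0.0
```

```bash
sed -n '/^C=/p;/^o=/p' look.py > t.py; python3 - <<'E'
from h import *
exec(open("t.py").read())
E
```

```text
tcp corner mm [-107.6  -36.9] 0.11062667045063093 [180.   0.  82.] [ 0.1  0.  -0.2]
```

Call:
{"api": "play_rows", "payload": {
  "steps": [
    [[0,0,0.04,0,0,0,0],[0,0,0.04,0,0,0,0],[0,0,0.014,0,0,0,0],[0,0,0,0,0,0,0],[0,0.008,0,0,0,0,0],[0,0.006,0,0,0,0,0],[0,0.005,0,0,0,0,0],[0,0.005,0,0,0,0,0],[0,0.005,0,0,0,0,0],[0,0.005,0,0,0,0,0],[0,0.005,0,0,0,0,0],[0,0.005,0,0,0,0,0]]
  ]
}}

```text
time_s: 15.6
tool_pos: [0.5075, 0.0794, 0.0164]
tool_rot: [-180.0, 0.0, 82.0]
force: [-2.7, -0.1, 2.3]
grip_width: 0.0006
grasp_force: 1.1
```

Call:
{"api": "play_rows", "payload": {
  "steps": [
    [[0,0.005,0,0,0,0,0],[0,0.005,0,0,0,0,0],[0,0.005,0,0,0,0,0],[0,0.005,0,0,0,0,0],[0,0.005,0,0,0,0,0],[0,0.004,0,0,0,0,0],[0,0,0,0,0,0,0]]
  ]
}}

```text
time_s: 16.3
tool_pos: [0.5372, 0.0753, 0.0165]
tool_rot: [179.9, -0.0, 82.0]
force: [0.7, -0.6, -0.9]
grip_width: 0.0006
grasp_force: 0.0
```

Call:
{"api": "play_rows", "payload": {
  "steps": [
    [[0,0.003,0,0,0,0,0],[0,0.003,0,0,0,0,0],[0,0.003,0,0,0,0,0],[0,0.003,0,0,0,0,0],[0,0.002,0,0,0,0,0],[0,0.001,0,0,0,0,0],[0,0,0,0,0,0,0]]
  ]
}}

```text
time_s: 17.0
tool_pos: [0.5492, 0.0737, 0.0163]
tool_rot: [-179.8, 0.1, 82.0]
force: [-7.4, -0.0, 5.0]
grip_width: 0.0006
grasp_force: 3.5
```

Call:
{"api": "play_rows", "payload": {
  "steps": [
    [[0,0.001,0,0,0,0,0],[0,0.001,0,0,0,0,0],[0,0.001,0,0,0,0,0],[0,0,0,0,0,0,0]]
  ]
}}

```text
time_s: 17.4
tool_pos: [0.5521, 0.0733, 0.0163]
tool_rot: [-179.8, 0.1, 82.0]
force: [-6.4, 0.3, 5.5]
grip_width: 0.0003
grasp_force: 3.5
```

Call:
{"api": "play_rows", "payload": {
  "steps": [
    [[0,0.001,0,0,0,0,0],[0,0.001,0,0,0,0,0],[0,0.001,0,0,0,0,0],[0,0,0,0,0,0,0]]
  ]
}}

```text
time_s: 17.8
tool_pos: [0.5551, 0.0728, 0.0163]
tool_rot: [-179.8, 0.1, 82.0]
force: [-6.9, -0.3, 5.7]
grip_width: 0.0008
grasp_force: 3.5
```

Call:
{"api": "play_rows", "payload": {
  "steps": [
    [[0,0.001,0,0,0,0,0],[0,0.001,0,0,0,0,0],[0,0,0,0,0,0,0]]
  ]
}}

```text
time_s: 18.1
tool_pos: [0.557, 0.0725, 0.0163]
tool_rot: [-179.8, 0.1, 82.0]
force: [-6.5, 1.2, 5.1]
grip_width: 0.0005
grasp_force: 3.5
```

Call:
{"api": "play_rows", "payload": {
  "steps": [
    [[0,0.001,0,0,0,0,0],[0,0.001,0,0,0,0,0],[0,0,0,0,0,0,0]]
  ]
}}

```text
time_s: 18.4
tool_pos: [0.559, 0.0722, 0.0163]
tool_rot: [-179.8, 0.1, 82.0]
force: [-6.6, 0.7, 4.3]
grip_width: 0.0005
grasp_force: 3.4
```

Call:
{"api": "play_rows", "payload": {
  "steps": [
    [[0,0.001,0,0,0,0,0],[0,0.001,0,0,0,0,0],[0,0,0,0,0,0,0]]
  ]
}}

```text
time_s: 18.7
tool_pos: [0.5603, 0.0721, 0.0163]
tool_rot: [-179.7, 0.1, 82.0]
force: [-8.2, -0.6, 6.9]
grip_width: 0.0007
grasp_force: 4.5
```

Call:
{"api": "play_rows", "payload": {
  "steps": [
    [[0,0.001,0,0,0,0,0],[0,0.001,0,0,0,0,0],[0,0,0,0,0,0,0]]
  ]
}}

```text
time_s: 19.0
tool_pos: [0.5603, 0.0721, 0.0161]
tool_rot: [-179.5, 0.2, 82.0]
force: [-14.0, 1.0, 11.8]
grip_width: 0.0005
grasp_force: 7.1
```

Call:
{"api": "play_rows", "payload": {
  "steps": [
    [[0,0.001,0,0,0,0,0],[0,0.001,0,0,0,0,0],[0,0.001,0,0,0,0,0],[0,0,0,0,0,0,0]]
  ]
}}

```text
time_s: 19.4
tool_pos: [0.5603, 0.0722, 0.0159]
tool_rot: [-179.1, 0.2, 82.1]
force: [-21.9, 0.5, 17.8]
grip_width: 0.0003
grasp_force: 11.1
```

It's firmly trapped. Now I back off, clear the hand and check.

Call:
{"api": "play_rows", "payload": {
  "steps": [
    [[0,-0.005,0,0,0,0,0],[0,-0.02,0,0,0,0,0],[0,-0.02,0,0,0,0,0],[0,0,-0.05,0,0,0,0],[0,0,-0.05,0,0,0,0],[0,0,-0.05,0,0,0,0],[-0.05,0,0,0,0,0,0],[-0.05,0,0,0,0,0,0],[-0.05,0,0,0,0,0,0],[-0.05,0,0,0,0,0,0],[0,0,0,0,0,0,0],[0,0,0,0,0,0,0]]
  ]
}}

```text
time_s: 20.6
tool_pos: [0.4958, -0.1225, 0.1668]
tool_rot: [179.9, 0.0, 81.8]
force: [0.3, 0.3, 0.1]
grip_width: 0.0005
grasp_force: 0.0
```

```bash
python3 look.py 4 55 -35 95
```

```text
top sup in corner mm [ 56.2 -35.7] -1.37 err 0.062
side sup in corner mm [ 54.3 -35.6] -1.91 err 0.046
tcp corner mm [ -47.8 -235. ] 0.16669688625350113 [180.   -0.   82.2] [-0.3 -1.5 -0.3]
```

View pics/top4.png

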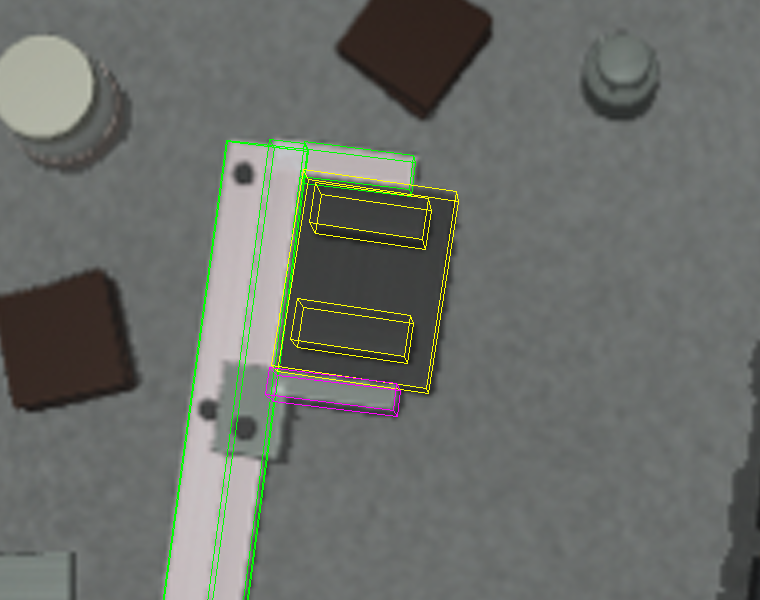

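The overlay shows the block between the end stop (about y=185) and the slide (about y=380). Before handing in, I'll check for gaps in a raw zoom.

```bash
python3 - <<'E'
from h import *
a=read_camera("top")["frame"];b=read_camera("side")["frame"]
a=a[150:245,225:320];b=b[180:260,270:390]
f=lambda i,s:cv2.resize(np.clip(i[:,:,::-1]*1.6,0,255).astype(np.uint8),s,interpolation=cv2.INTER_CUBIC)
cv2.imwrite("pics/z.png",np.hstack([f(a,(400,400)),f(b,(400,400))]))
E
```

```text
(no output)
```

View pics/z.png

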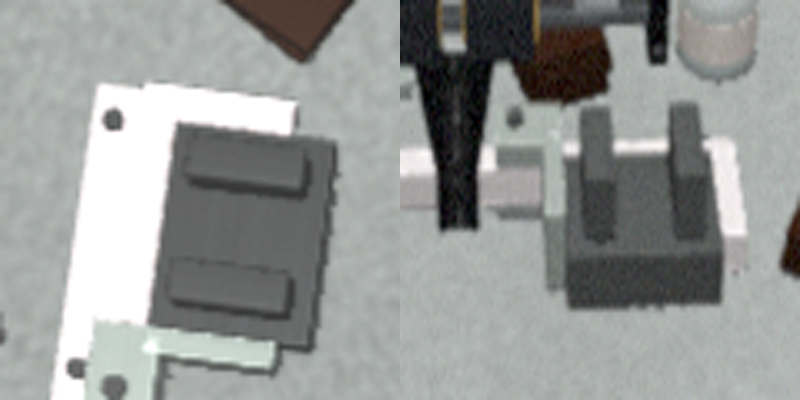

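The raw zoom shows the block flush with the fence, the end stop and the slide, with no visible gaps. The hand is well above the bench and clear.

```bash
python3 -c "
from cell import *
print(sign_off())"
```

```text
the job is handed in; nothing more can be done
None
```

The support block sits flat against the long fence, trapped between the slide and the end stop with no visible gaps; the hand is clear, and I handed the job in at about 21 s on the robot's clock.

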